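Load the hinge-pin loader and drop the pins

TASK

Take the two headed hinge pins from the V-block rack and stand them, head up, in the two leaning tubes of the pin loader, the thick pin in the wide tube and the thin pin in the narrow one, so that both rest on the closed shutter and are let go. Then throw the shutter lever across into the other notch, the one with the white line, so that both pins drop to the bottom of their tubes. Leave the small parts tray and the torque tester where they stand.

Things in the scene. Friction and masses are not known exactly. Their poses are not given: they have to be found in the camera images.
- thick_pin: Bright steel hinge pin lying in the rack, about 160 g. Shank 16 mm diameter, 140 mm long; round head 24 mm diameter, 7 mm thick. Origin on the axis at mid-shank; x runs along the pin from head to tip (tip +70 mm, underside of head -70 mm). Axis 41 mm above the worktop. V blocks hold it at about x = -10 and +45 mm; the head half hangs free: room to grasp it at x = -40 mm.
- thin_pin: The other hinge pin, about 100 g: same shape, length, origin and axes, but shank 11 mm and head 19 mm in diameter. Axis 38 mm above the worktop. The two pins lie side by side, 70 mm apart, either one on the left.
- thick_pin_tip (a point): Centre of the thick pin's tip face (x = +70 mm on the pin; 2 mm chamfer round it).
- thin_pin_tip (a point): Centre of the thin pin's tip face (x = +70 mm on the pin; 2 mm chamfer round it).
- rack: Fixed pin rack: grey plate 85 x 125 x 8 mm with four black V blocks 10 mm thick, tops 45 mm above the worktop, at x = -27.5 and +27.5 mm, y = -35 and +35 mm. Origin under the plate's centre; the pins lie along its x axis with their tips toward +x (away from the robot).
- tubes: Loader: two square steel tubes on a grey back plate, leaning 40 deg, mouths toward the robot. Origin midway between the mouths, about 130 mm up; z runs up out of the bores, y from narrow to wide tube, x to the back plate (face at 18 mm). The closed shutter crosses the bores 76 mm below the mouths: a pin on it shows 64 mm of shank. Floor of the bores 126 mm down: a dropped pin shows 14 mm.
- thick_mouth (a point): Centre of the wide tube's mouth (y = +35 mm in tubes). Tube 36 x 36 mm outside, bore 19.5 mm, 3.5 mm chamfer round the mouth.
- thin_mouth (a point): Centre of the narrow tube's mouth (y = -35 mm in tubes). Tube 30 x 30 mm outside, bore 14.5 mm, 3.5 mm chamfer round the mouth.
- lever_knob (a point): Centre of the black ball knob, 30 mm diameter, on the end of the shutter lever, which stands beside the narrow tube, parallel to the tubes, before a dark steel sector with two notches. The pivot is 92 mm below the knob, at x = -12, y = -105, z = -40 mm in tubes.
- lever (a joint): Lever angle in rad: 0 in the notch away from the tubes (shutter closed, as it starts), 0.55 in the notch nearer the tubes, marked with a white line on the rim (shutter open). It turns about the x axis of tubes; the knob moves 50 mm toward +y of tubes. A detent spring pushes it into the nearer notch; about 4 N at the knob carries it over the middle.
- tray: Loose red plastic parts tray, 79 x 103 x 34 mm, at the front of the worktop; origin under its centre. To be left alone.
- tester: Loose black torque tester, 105 x 62 x 50 mm, behind the rack; origin under its centre. To be left alone.

How it is judged:
By the outcome, as a careful person would: the job done as asked, in the order asked, and still so for the second after the job is handed in, with the robot touching nothing.
It also fails if it takes over 72 s, if anything falls off the work surface, if the arm or the gripper's body presses on something with over 40 N, if the wrist force passes 120 N, or if a joint passes its speed limit or range.

ROBOT

A 6-joint arm with a two-finger parallel gripper is mounted at the origin on a cart in front of the work surface, level with it; the furniture and walls round the work are solid. World frame = base frame: x ahead of the robot, y to its left, z up, the work surface at z = 0. Lengths are in m, angles in rad, forces in N, time in s.
With the tool pointing down it reaches from about 0.35 to 0.975 m from the base axis. Payload 4.9 kg.
Tool frame: the origin (TCP) lies midway between the tips of the shut fingers; the grasp point (between the pads) lies 19 mm behind it (ctrl.hold_point_z is the distance from the TCP to the grasp point, in m); z points along the fingers, y is the line along which they close (so a half turn about z gives the same grasp; the last joint's range is limited). The gripper opens to 85 mm and grips with 20 to 120 N. Pads are 22 mm wide; open, the fingers measure 114 mm over their backs; the gripper's body (76 mm by 85 mm) begins 54 mm behind the grasp point. The pads swing forward as they close: fully open they stand 13 mm farther back than shut.
Start: joints at [1.037, 0.053, 1.613, -0, 1.476, -0.119], TCP at [0.252, 0.572, 0.231] pointing down, gripper open.
Joint ranges: [-3.01, 3.01], [-1.01, 2.22], [0.06, 2.58], [-1.02, 4.17], [0.09, 2.62], [-3.14, 3.14]. Speed limits (rad/s): [2.57, 2.57, 3.14, 3.14, 3.14, 3.14].

INTERFACE

Orientations are given as a rotation vector (axis times angle).
In Python, from station import status, viewer, finish_job, ctrl gives the robot as it stands.
- The arm moves only by the shell command python3 -m jog 'ROWS' [FORCE]. ROWS is JSON, a list of rows, each a list of 7 numbers: the turn, a rotation vector about the tool's x, y, z each as a share of 5 degrees, from -1 to 1, then the shift along the tool's x, y, z each as a share of 30 mm, from -1 to 1, then the opening, from -1 (shut) to 1 (fully open). A call has 1 to 5 rows; each row shifts and turns the commanded pose from where the row before left it, along the tool's axes as they then stand; what a row does not reach is not made up. A row lasts 1/8 s, in which the tool goes at most 62.5 mm and 10.7 degrees, less where a joint would pass 70% of its speed; a pose out of reach is approached as far as the arm can. A call with a number of a shift or a turn outside -1 to 1 is refused whole. A call with a gripper value outside its range is refused whole. The fingers move at their own pace and stop on an object; FORCE is the grip in N (left out, the last holds). Time passes only in rows, so rows that do not move let the fingers close. It gives the time, the measured TCP pose, the force, the opening and the grip force at its end, in the units of the state.
- status.get_obs(): the state, without advancing time (a new reading comes with each control period).
- viewer.get_image(name): name is "side" or "top" or "wrist"; returns a dict with "img" (480x640x3 uint8, red, green, blue), "fovy" (degrees; the focal length in pixels is half the picture's height over the tangent of half this angle, whatever the lens; pixels are square), "cx", "cy" (the principal point, pixels), "distortion" ([k1, k2, p1, p2, k3] as OpenCV has them; the pictures are not rectified), "rvec" (rotation vector, rad) and "tvec" (3), from world to camera coordinates, as OpenCV has them. Camera axes: x right, y down, z forward; pixel columns grow to the right and rows downward; lengths in m; the calibration is good to about 2 mm. A picture is of the moment at which its call begins. There is no depth.
- finish_job(): hands the job in; it is judged then, once.
The state is a dict: "t": time; "q": joint angles; "dq": joint speeds; "effort": joint torques, N m; "tool_pos": TCP position; "tool_rot": TCP orientation; "contact_force": force on the tool from outside, world axes, zero at the start; "wrist_torque": the same for the moment, N m; "opening": finger opening in m; "grip_force": force on a finger pad.
Only numpy, scipy, OpenCV 4.12 (cv2) and the standard library are available. Lean on these libraries where they do the work, as an engineer would, in place of code of your own. Each camera call takes 0.05 s, during which the arm holds its last target. There are 200 camera calls.

## Working session

There is one attempt and no reset: what is moved stays moved. The work goes in short steps, Python scripts to look and compute and a shell command to move; the robot and the scene stay as the last step left them, time stands still between calls to the robot, and variables do not carry over. Pictures are saved under pics/ and viewed, at most 10 in all, crops included, and the job is handed in when it is done.

```bash
ls; mkdir -p pics
python3 - <<'E'
from station import status, viewer, ctrl
import cv2,pickle
print(status.get_obs(), ctrl.hold_point_z)
for n in ("side","top"):
    d=viewer.get_image(n); pickle.dump(d,open(f'pics/{n}0.pkl','wb')); cv2.imwrite(f'pics/{n}0.png',d['img'][:,:,::-1])
    print(n,{k:v for k,v in d.items() if k!='img'})
E
```

```text
pics
{'t': 0.0, 'q': array([ 1.03699766e+00,  5.33848242e-02,  1.61430580e+00, -2.41933103e-05,
        1.47601881e+00, -1.18973143e-01]), 'dq': array([ 5.18010843e-04, -7.07120848e-04, -1.16881426e-03, -6.39373862e-05,
       -9.60480299e-04, -1.85807132e-03]), 'effort': array([ 1.81374256e-03, -3.93701828e+01, -3.70171559e+01, -2.34507769e-05,
        7.17370378e-03, -1.09106170e-05]), 'tool_pos': array([0.2515593 , 0.57144585, 0.23003864]), 'tool_rot': array([-0.64680547, -3.0736162 ,  0.00316096]), 'contact_force': array([-0.19176548, -0.51140548, -0.49680173]), 'wrist_torque': array([ 0.05358572, -0.00882466,  0.00508668]), 'grip_force': 0.0, 'opening': 0.0849231534255416} 0.0187
side {'fovy': 54.55743012201245, 'cx': 319.3189163824944, 'cy': 225.9874930335853, 'distortion': array([-0.09149673,  0.        ,  0.        ,  0.        ,  0.        ]), 'rvec': array([ 2.08932231, -0.55295672,  0.32784302]), 'tvec': array([-0.51133948,  0.29880056,  0.84614669])}
top {'fovy': 55.208843581785914, 'cx': 320.7756166751078, 'cy': 235.7731184371302, 'distortion': array([-0.0193934,  0.       ,  0.       ,  0.       ,  0.       ]), 'rvec': array([ 2.17987049, -2.21112576,  0.10920816]), 'tvec': array([0.04715086, 0.61360704, 0.93763199])}
```

View pics/side0.png

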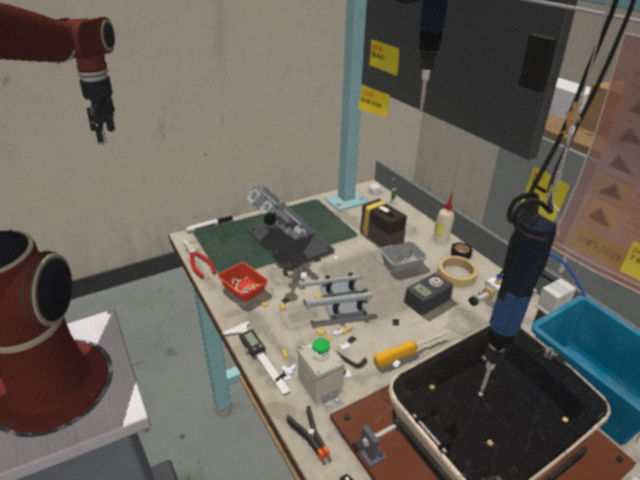

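View pics/top0.png

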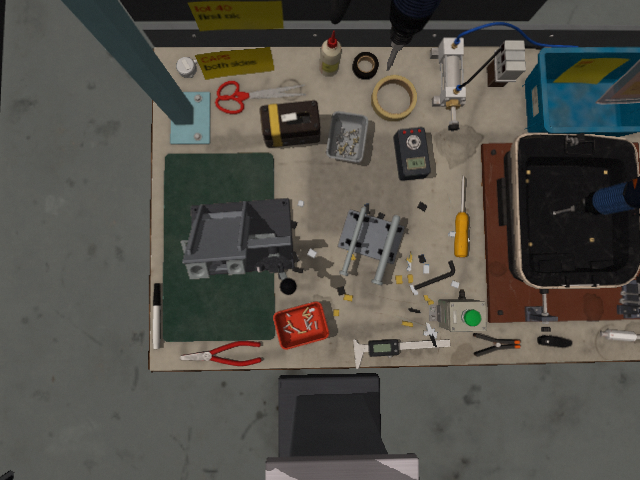

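Side view: rack with pins about (340,290), loader about (285,225), knob (270,218). Top view: pins run about (346,273)→(365,207) and (379,280)→(401,217), knob (288,286), tube fronts (195,270) and (235,268), tray (301,326). The right-hand pin looks thicker. Next, enlarged crops for exact pixels.

Run:
```python
import cv2
a=cv2.imread('pics/top0.png')[190:310,170:415]; cv2.imwrite('pics/topc.png',cv2.resize(a,(784,384),interpolation=cv2.INTER_CUBIC)) # 3.2x
b=cv2.imread('pics/side0.png')[175:325,235:385]; cv2.imwrite('pics/sidec.png',cv2.resize(b,(600,600),interpolation=cv2.INTER_CUBIC)) # 4x
```

```text
(no output)
```

View pics/topc.png

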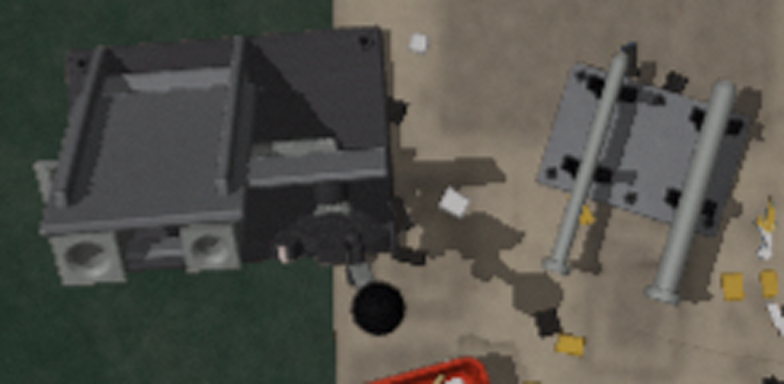

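View pics/sidec.png

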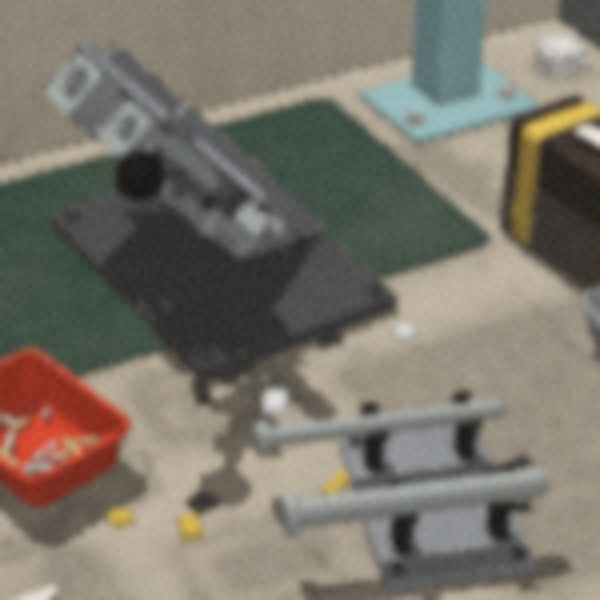

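Top crop: right pin is the thick one, head (661,294), tip (727,86). Thin pin: head (556,266), tip (626,50). Mouths: wide (88,258), narrow (209,246). Knob (379,308). Side crop: wide mouth (75,84), narrow mouth (127,126), knob (140,175), thin head/tip (263,436)/(503,407), thick (290,513)/(547,482).

```bash
cat > h.py <<'E'
import numpy as np, cv2, pickle
from scipy.optimize import least_squares
from scipy.spatial.transform import Rotation as R
def proj(d,P):
    f=240/np.tan(np.radians(d['fovy'])/2); K=np.array([[f,0,d['cx']],[0,f,d['cy']],[0,0,1]])
    return cv2.projectPoints(np.array(P,float).reshape(-1,1,3),d['rvec'],d['tvec'],K,d['distortion'])[0][:,0]
def crop(p,s,ox,oy): return (np.array(p,float)+.5)/s-.5+[ox,oy]
def loader(p):  # origin, yaw, lean from vertical -> rotation (columns x,y,z of tubes)
    return np.array(p[:3]), (R.from_euler('z',p[3])*R.from_euler('y',-p[4])).as_matrix()
E
python3 - <<'E'
from h import *
T=pickle.load(open('pics/top0.pkl','rb'));S=pickle.load(open('pics/side0.pkl','rb'))
t=lambda p:crop(p,3.2,170,190); s=lambda p:crop(p,4,235,175)
out={}
for n,z,tp,sp in (('thick',.041,[(661,294),(727,86)],[(290,513),(547,482)]),('thin',.038,[(556,266),(626,50)],[(263,436),(503,407)])):
    def res(p):
        a=np.array([np.cos(p[2]),np.sin(p[2]),0]);o=np.array([p[0],p[1],z]);P=[o-.0755*a,o+.07*a]
        return np.r_[(proj(T,P)-t(tp)).ravel(),(proj(S,P)-s(sp)).ravel()]
    r=least_squares(res,[.5,-.1,0]);print(n,r.x.round(4),r.fun.round(1));out[n]=r.x
tp=[(88,258),(209,246),(379,308),(50,235),(120,232),(126,280),(66,283),(182,232),(236,228),(241,266),(186,270)]
sp=[(75,84),(127,126),(140,175)]
L=[(0,.035,0),(0,-.035,0),(-.012,-.105,.052)]
c=[(1,1),(1,-1),(-1,-1),(-1,1)]
Lc=[(.018*a,.035+.018*b,0) for a,b in c]+[(.015*a,-.035+.015*b,0) for a,b in c]
def res(p):
    o,M=loader(p); w=lambda q:np.array(q)@M.T+o
    return np.r_[(proj(T,w(L+Lc))-t(tp)).ravel(),(proj(S,w(L))-s(sp)).ravel()]
for l0 in (.7,.87):
    r=least_squares(res,[.45,.25,.13,0,l0]);print(r.x.round(4),r.fun.round(1).tolist(),r.cost)
np.savez('est.npz',thick=out['thick'],thin=out['thin'],ld=r.x)
o,M=loader(r.x)
for q in L: print((np.array(q)@M.T+o).round(4))
E
```

```text
thick [ 0.5876 -0.0971 -0.3322] [-0.2  0.7  0.5 -1.6 -0.9  0.2  0.   0.1]
thin [ 0.608  -0.0306 -0.3271] [-0.  -0.  -0.6  0.5 -0.5  0.2  1.3  0.3]
[0.5484 0.2306 0.1321 0.1349 0.8734] [1.9, 1.1, 2.0, -0.9, -10.5, 0.2, 1.1, 3.4, -0.9, 1.4, 2.2, -1.1, 1.7, 0.8, 0.5, -0.6, 0.1, -1.8, 1.7, -3.1, 2.9, -2.0, -0.9, -0.3, 0.7, 0.3, -4.0, -2.4] 98.65725852993131
[0.5484 0.2306 0.1321 0.1349 0.8734] [1.9, 1.1, 2.0, -0.9, -10.5, 0.2, 1.1, 3.4, -0.9, 1.4, 2.2, -1.1, 1.7, 0.8, 0.5, -0.6, 0.1, -1.8, 1.7, -3.1, 2.9, -2.0, -0.9, -0.3, 0.7, 0.3, -4.0, -2.4] 98.65725852892768
[0.5437 0.2653 0.1321]
[0.5531 0.1959 0.1321]
[0.5154 0.1202 0.1563]
```

```bash
cat > fit.py <<'E'
from h import *
T=pickle.load(open('pics/top0.pkl','rb'));S=pickle.load(open('pics/side0.pkl','rb'))
t=lambda p:crop(p,3.2,170,190); s=lambda p:crop(p,4,235,175)
e=dict(np.load('est.npz'))
tp=[(88,258),(209,246),(379,308),(50,235),(120,232),(126,280),(66,283),(182,232),(236,228),(241,266),(186,270)]
sp=[(75,84),(127,126),(140,175)]
L=[(0,.035,0),(0,-.035,0),(-.012,-.13,.0485)]
c=[(1,1),(1,-1),(-1,-1),(-1,1)]
Lc=[(.018*a,.035+.018*b,0) for a,b in c]+[(.015*a,-.035+.015*b,0) for a,b in c]
def mk(l):
  def res(p):
    p=np.r_[p[:4],l if l else p[4]]
    o,M=loader(p); w=lambda q:np.array(q)@M.T+o
    return np.r_[(proj(T,w(L+Lc))-t(tp)).ravel(),(proj(S,w(L))-s(sp)).ravel()]
  return res
for l0 in (0,np.radians(40),np.radians(50)):
    r=least_squares(mk(l0),[.55,.25,.13,.13,.8],loss='soft_l1');x=r.x.copy(); x[4]=l0 or x[4];print(x.round(4),r.cost,r.fun.round(1).tolist())
    o,M=loader(x)
    for q in L: print((np.array(q)@M.T+o).round(4))
E
python3 fit.py
```

```text
[0.5481 0.2333 0.1308 0.0617 0.7033] 3.655310422651977 [0.4, -0.1, 0.8, 0.7, 0.1, -0.0, 0.3, 0.2, -1.6, -0.4, 0.2, -0.4, -0.5, 0.2, -0.3, -0.6, -0.6, -0.6, 0.1, 0.0, 1.1, 0.0, -0.5, -0.5, -0.7, 0.6, -0.4, 0.0]
[0.546  0.2682 0.1308]
[0.5503 0.1984 0.1308]
[0.5157 0.101  0.16  ]
[0.5481 0.2333 0.1307 0.061  0.6981] 3.662846897313263 [0.4, -0.2, 0.8, 0.7, 0.1, -0.1, 0.4, 0.2, -1.6, -0.4, 0.2, -0.3, -0.5, 0.2, -0.3, -0.6, -0.6, -0.6, 0.1, 0.1, 1.1, 0.0, -0.5, -0.5, -0.7, 0.6, -0.4, -0.0]
[0.546  0.2682 0.1307]
[0.5503 0.1984 0.1307]
[0.5158 0.1011 0.1601]
[0.5484 0.2331 0.1326 0.0813 0.8727] 9.987482546466023 [0.3, 0.1, 0.7, 0.2, 0.9, 0.7, -0.2, 1.8, -2.1, 0.8, 0.4, -1.5, -0.2, -0.6, -0.6, -0.0, -0.9, -0.4, 0.2, -1.7, 1.2, -1.3, -0.6, -1.1, -0.4, -0.1, -0.7, 2.4]
[0.5456 0.268  0.1326]
[0.5513 0.1982 0.1326]
[0.5143 0.0999 0.1545]
```

```bash
cat > g.py <<'E'
import sys, json
from h import *
from station import status
TAU=np.radians(40)
LD=np.array([.5481,.2333,.1307,.061,np.radians(40)])
PIN={'thick':(.5876,-.0971,.041,-.330),'thin':(.6080,-.0306,.038,-.330)}
def frame(p,d):                      # p pin axis (head->tip), d perpendicular approach
    z=np.cos(TAU)*d+np.sin(TAU)*p; y=np.cross(p,d)*-1; 
    return np.c_[np.cross(y,z),y,z]
def grasp(pin,back=0,up=0,at=-.041):
    x,y,z,w=PIN[pin]; p=np.array([np.cos(w),np.sin(w),0]); M=frame(p,np.array([0,0,-1.]))
    return np.array([x,y,z])+at*p+(.0187-back)*M[:,2]+[0,0,up], M
def insert(pin,depth,at=-.041,dx=0,dy=0):      # tip 'depth' m below the mouth along the bore
    o,L=loader(LD); M=frame(-L[:,2],-L[:,0])
    tip=o+L@np.array([dx,(.035 if pin=='thick' else -.035)+dy,-depth])
    return tip+L[:,2]*(.07-at)+.0187*M[:,2], M
def plan(target,n=None):
    P,M=target; o=status.get_obs(); p0=np.array(o['tool_pos']); R0=R.from_rotvec(o['tool_rot'])
    rv=(R0.inv()*R.from_matrix(M)).as_rotvec(); d=P-p0
    n=n or int(max(np.ceil(np.degrees(np.abs(rv).max())/4.9),np.ceil(np.linalg.norm(d)/.0295),1))
    st=R.from_rotvec(rv/n); rows=[]
    for k in range(n):
        Rk=R0*R.from_rotvec(rv*(k+1)/n)
        rows.append(np.r_[np.degrees(rv/n)/5, Rk.inv().apply(d/n)/.03].round(2).tolist())
    print('t',round(o['t'],2),'d_mm',(d*1e3).round(1),'rot_deg',np.degrees(rv).round(1),'n',n,'open',round(o['opening'],4),'grip',round(o['grip_force'],1),'F',o['contact_force'].round(1))
    for k in range(0,n,5): print(rows[k:k+5])
E
python3 - <<'E'
from g import *
P,M=grasp('thick',.08); print(P,M.round(2)); plan((P,M))
print([x.round(3) for x in insert('thick',.0)])
E
```

```text
[ 0.51153547 -0.07104601  0.08795852] [[ 0.72 -0.32  0.61]
 [-0.25 -0.95 -0.21]
 [ 0.64 -0.   -0.77]]
t 0.1 d_mm [ 260.  -642.6 -142.2] rot_deg [-60.    2.7 164.9] n 34 open 0.085 grip 0.0 F [-0.5  0.  -0.4]
[[-0.35, 0.02, 0.97, -0.53, -0.43, 0.13], [-0.35, 0.02, 0.97, -0.56, -0.39, 0.11], [-0.35, 0.02, 0.97, -0.59, -0.35, 0.1], [-0.35, 0.02, 0.97, -0.62, -0.3, 0.09], [-0.35, 0.02, 0.97, -0.64, -0.25, 0.08]]
[[-0.35, 0.02, 0.97, -0.66, -0.19, 0.07], [-0.35, 0.02, 0.97, -0.68, -0.14, 0.07], [-0.35, 0.02, 0.97, -0.69, -0.08, 0.06], [-0.35, 0.02, 0.97, -0.69, -0.03, 0.06], [-0.35, 0.02, 0.97, -0.69, 0.03, 0.06]]
[[-0.35, 0.02, 0.97, -0.69, 0.09, 0.06], [-0.35, 0.02, 0.97, -0.68, 0.14, 0.06], [-0.35, 0.02, 0.97, -0.66, 0.2, 0.07], [-0.35, 0.02, 0.97, -0.64, 0.25, 0.07], [-0.35, 0.02, 0.97, -0.62, 0.3, 0.08]]
[[-0.35, 0.02, 0.97, -0.59, 0.35, 0.09], [-0.35, 0.02, 0.97, -0.56, 0.4, 0.1], [-0.35, 0.02, 0.97, -0.53, 0.44, 0.11], [-0.35, 0.02, 0.97, -0.49, 0.48, 0.12], [-0.35, 0.02, 0.97, -0.45, 0.51, 0.14]]
[[-0.35, 0.02, 0.97, -0.4, 0.54, 0.15], [-0.35, 0.02, 0.97, -0.35, 0.57, 0.17], [-0.35, 0.02, 0.97, -0.31, 0.59, 0.19], [-0.35, 0.02, 0.97, -0.25, 0.61, 0.21], [-0.35, 0.02, 0.97, -0.2, 0.62, 0.23]]
[[-0.35, 0.02, 0.97, -0.15, 0.63, 0.24], [-0.35, 0.02, 0.97, -0.1, 0.63, 0.26], [-0.35, 0.02, 0.97, -0.04, 0.63, 0.28], [-0.35, 0.02, 0.97, 0.01, 0.62, 0.3], [-0.35, 0.02, 0.97, 0.06, 0.61, 0.32]]
[[-0.35, 0.02, 0.97, 0.11, 0.59, 0.34], [-0.35, 0.02, 0.97, 0.16, 0.57, 0.36], [-0.35, 0.02, 0.97, 0.21, 0.54, 0.38], [-0.35, 0.02, 0.97, 0.25, 0.51, 0.39]]
[array([0.472, 0.264, 0.197]), array([[ 0.983,  0.061, -0.173],
       [ 0.06 , -0.998, -0.011],
       [-0.174, -0.   , -0.985]])]
```

```bash
sed -i 's/y=np.cross(p,d)\*-1; /y=np.cross(p,d)/' g.py
python3 - <<'E'
from g import *
plan(grasp('thick',.08,.12))
E
```

```text
t 0.1 d_mm [ 260.  -642.6  -22.2] rot_deg [ -1.8 -40.   -4.6] n 24 open 0.085 grip 0.0 F [-0.5  0.  -0.4]
[[-0.01, -0.33, -0.04, -0.69, -0.67, 0.05], [-0.01, -0.33, -0.04, -0.68, -0.68, 0.07], [-0.01, -0.33, -0.04, -0.68, -0.68, 0.09], [-0.01, -0.33, -0.04, -0.67, -0.68, 0.11], [-0.01, -0.33, -0.04, -0.67, -0.68, 0.13]]
[[-0.01, -0.33, -0.04, -0.66, -0.69, 0.14], [-0.01, -0.33, -0.04, -0.65, -0.69, 0.16], [-0.01, -0.33, -0.04, -0.65, -0.69, 0.18], [-0.01, -0.33, -0.04, -0.64, -0.69, 0.2], [-0.01, -0.33, -0.04, -0.63, -0.7, 0.22]]
[[-0.01, -0.33, -0.04, -0.62, -0.7, 0.23], [-0.01, -0.33, -0.04, -0.61, -0.7, 0.25], [-0.01, -0.33, -0.04, -0.6, -0.7, 0.27], [-0.01, -0.33, -0.04, -0.59, -0.7, 0.28], [-0.01, -0.33, -0.04, -0.58, -0.71, 0.3]]
[[-0.01, -0.33, -0.04, -0.57, -0.71, 0.32], [-0.01, -0.33, -0.04, -0.56, -0.71, 0.33], [-0.01, -0.33, -0.04, -0.55, -0.71, 0.35], [-0.01, -0.33, -0.04, -0.53, -0.72, 0.36], [-0.01, -0.33, -0.04, -0.52, -0.72, 0.38]]
[[-0.01, -0.33, -0.04, -0.51, -0.72, 0.39], [-0.01, -0.33, -0.04, -0.49, -0.72, 0.4], [-0.01, -0.33, -0.04, -0.48, -0.73, 0.42], [-0.01, -0.33, -0.04, -0.46, -0.73, 0.43]]
```

```bash
python3 -m jog '[[0,-0.33,-0.04,-0.7,-0.67,0.05,0],[0,-0.33,-0.04,-0.7,-0.67,0.07,0],[0,-0.33,-0.04,-0.68,-0.68,0.1,0],[0,-0.33,-0.04,-0.68,-0.68,0.1,0],[0,-0.33,-0.04,-0.67,-0.68,0.13,0]]'
python3 -m jog '[[0,-0.33,-0.04,-0.66,-0.7,0.15,0],[0,-0.33,-0.04,-0.65,-0.7,0.15,0],[0,-0.33,-0.04,-0.65,-0.7,0.18,0],[0,-0.33,-0.04,-0.64,-0.7,0.2,0],[0,-0.33,-0.04,-0.63,-0.7,0.22,0]]'
python3 -m jog '[[0,-0.33,-0.04,-0.62,-0.7,0.23,0],[0,-0.33,-0.04,-0.61,-0.7,0.25,0],[0,-0.33,-0.04,-0.6,-0.7,0.27,0],[0,-0.33,-0.04,-0.6,-0.7,0.28,0],[0,-0.33,-0.04,-0.58,-0.7,0.3,0]]'
python3 -m jog '[[0,-0.33,-0.04,-0.57,-0.7,0.32,0],[0,-0.33,-0.04,-0.56,-0.7,0.33,0],[0,-0.33,-0.04,-0.55,-0.7,0.35,0],[0,-0.33,-0.04,-0.53,-0.7,0.36,0],[0,-0.33,-0.04,-0.52,-0.7,0.38,0]]'
python3 -m jog '[[0,-0.33,-0.04,-0.5,-0.72,0.4,0],[0,-0.33,-0.04,-0.5,-0.72,0.4,0],[0,-0.33,-0.04,-0.48,-0.73,0.42,0],[0,-0.33,-0.04,-0.46,-0.73,0.43,0],[0,0,0,0,0,0,0]]'
python3 - <<'E'
from g import *
from station import viewer
plan(grasp('thick',.08)); plan(grasp('thick',.0))
d=viewer.get_image('wrist'); pickle.dump(d,open('pics/w0.pkl','wb'));cv2.imwrite('pics/w0.png',d['img'][:,:,::-1])
for n in('thick','thin'):
  x,y,z,w=PIN[n]; print(proj(d,[np.array([x,y,z])+k*np.array([np.cos(w),np.sin(w),0]) for k in (-.077,-.04,.07)]).round(0).tolist())
E
```

```text
t: 0.72
tool_pos: [0.3068, 0.4367, 0.2231]
tool_rot: [0.592, 2.941, -0.046]
contact_force: [-0.3, 0.3, -0.8]
opening: 0.0428
grip_force: 0.0
t: 1.35
tool_pos: [0.3596, 0.3014, 0.2163]
tool_rot: [0.539, 2.807, -0.087]
contact_force: [-0.3, 0.3, -0.2]
opening: 0.0427
grip_force: 0.0
t: 1.98
tool_pos: [0.413, 0.1678, 0.2101]
tool_rot: [0.488, 2.672, -0.123]
contact_force: [0.8, -1.7, -1.1]
opening: 0.0426
grip_force: 0.0
t: 2.6
tool_pos: [0.4669, 0.0354, 0.204]
tool_rot: [0.439, 2.536, -0.157]
contact_force: [-0.1, 0.6, -1.0]
opening: 0.0427
grip_force: 0.0
t: 3.22
tool_pos: [0.5085, -0.0727, 0.1987]
tool_rot: [0.405, 2.428, -0.183]
contact_force: [-0.8, 0.1, -0.6]
opening: 0.0427
grip_force: 0.0
t 3.23 d_mm [   3.     1.7 -110.7] rot_deg [-1.6 -0.6  0.5] n 4 open 0.0427 grip 0.0 F [-0.8  0.1 -0.6]
[[-0.08, -0.03, 0.03, 0.57, 0.04, 0.72], [-0.08, -0.03, 0.03, 0.57, 0.03, 0.72], [-0.08, -0.03, 0.03, 0.58, 0.03, 0.72], [-0.08, -0.03, 0.03, 0.58, 0.02, 0.72]]
t 3.23 d_mm [  51.6  -15.  -172. ] rot_deg [-1.6 -0.6  0.5] n 7 open 0.0427 grip 0.0 F [-0.8  0.1 -0.6]
[[-0.05, -0.02, 0.02, 0.32, 0.03, 0.79], [-0.05, -0.02, 0.02, 0.32, 0.03, 0.79], [-0.05, -0.02, 0.02, 0.33, 0.03, 0.79], [-0.05, -0.02, 0.02, 0.33, 0.02, 0.79], [-0.05, -0.02, 0.02, 0.33, 0.02, 0.79]]
[[-0.05, -0.02, 0.02, 0.33, 0.02, 0.79], [-0.05, -0.02, 0.02, 0.33, 0.01, 0.79]]
[[323.0, 106.0], [323.0, 144.0], [322.0, 219.0]]
[[417.0, 102.0], [406.0, 140.0], [384.0, 217.0]]
```

View pics/w0.png

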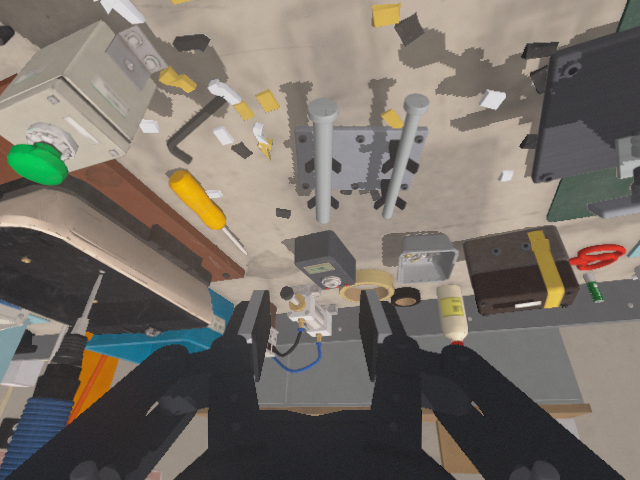

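Wrist view: thick pin head (322,106), tip (323,222), matching the prediction; thin pin head (416,101), tip (389,216), about 4 px off at the tip (I'll recheck it later). Descending on the thick pin.

```bash
python3 -m jog '[[-0.08,-0.03,0.03,0.57,0.04,0.72,0],[-0.08,-0.03,0.03,0.57,0.03,0.72,0],[-0.08,-0.03,0.03,0.58,0.03,0.72,0],[-0.08,-0.03,0.03,0.58,0.02,0.72,0],[0,0,0,0,0,0,0]]'
python3 - <<'E'
from g import *
plan(grasp('thick',.0),4)
E
```

```text
t: 3.9
tool_pos: [0.5098, -0.0691, 0.086]
tool_rot: [0.399, 2.42, -0.144]
contact_force: [0.9, 0.1, 1.2]
opening: 0.0428
grip_force: 0.0
t 3.9 d_mm [ 50.3 -18.6 -59.3] rot_deg [ 0.1 -0.2  0.2] n 4 open 0.0428 grip 0.0 F [0.9 0.1 1.2]
[[0.01, -0.01, 0.01, -0.03, -0.01, 0.67], [0.01, -0.01, 0.01, -0.03, -0.01, 0.67], [0.01, -0.01, 0.01, -0.03, -0.01, 0.67], [0.01, -0.01, 0.01, -0.02, -0.01, 0.67]]
```

```bash
python3 -m jog '[[0,0,0,-0.03,-0.02,0.67,0],[0,0,0,-0.03,-0.02,0.67,0],[0,0,0,-0.03,-0.02,0.67,0],[0,0,0,-0.03,-0.02,0.67,0],[0,0,0,0,0,0,0]]'
python3 - <<'E'
from g import *
from station import viewer
plan(grasp('thick',.0))
d=viewer.get_image('wrist'); pickle.dump(d,open('pics/w1.pkl','wb'));cv2.imwrite('pics/w1.png',d['img'][:,:,::-1])
E
```

```text
t: 4.53
tool_pos: [0.5637, -0.0901, 0.0309]
tool_rot: [0.398, 2.414, -0.145]
contact_force: [-0.8, -0.2, 0.1]
opening: 0.0427
grip_force: 0.0
t 4.53 d_mm [-3.6  2.4 -4.2] rot_deg [0.1 0.1 0.1] n 1 open 0.0427 grip 0.0 F [-0.8 -0.2  0.1]
[[0.02, 0.03, 0.02, 0.2, 0.04, 0.02]]
```

View pics/w1.png

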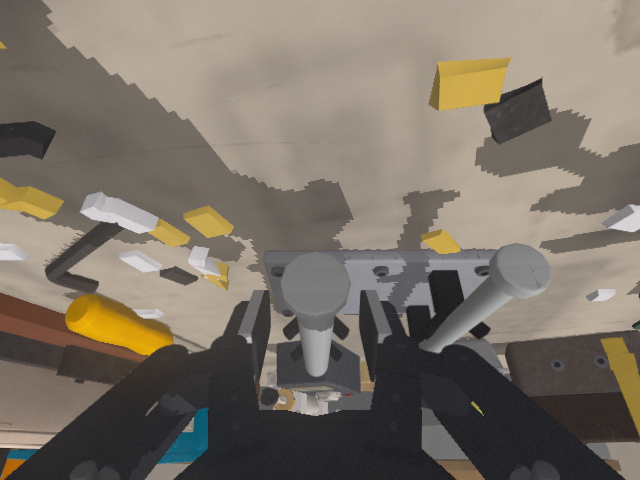

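The thick pin's head (316,282) is centred between the pads (255–375), with clearance to the V block. Small correction, then close.

```bash
python3 -m jog '[[0,0,0,0.17,0.04,0.02,0],[0,0,0,0,0,0,0],[0,0,0,0,0,0,-1],[0,0,0,0,0,0,-1],[0,0,0,0,0,0,-1]]' 70
python3 -m jog '[[0,0,0,0,0,0,-1],[0,0,0,0,0,0,-1]]'
python3 - <<'E'
from g import *
P,M=grasp('thick',.0); plan((P,M)); plan((P+[0,0,.12],M))
E
```

```text
t: 5.2
tool_pos: [0.5601, -0.0882, 0.0269]
tool_rot: [0.399, 2.413, -0.146]
contact_force: [-3.5, 0.5, 4.1]
opening: 0.0139
grip_force: 68.2
t: 5.45
tool_pos: [0.5602, -0.0882, 0.0268]
tool_rot: [0.399, 2.413, -0.145]
contact_force: [-4.6, 0.0, 4.5]
opening: 0.0142
grip_force: 68.4
t 5.45 d_mm [ 0.   0.5 -0.2] rot_deg [0.1 0.2 0.1] n 1 open 0.0142 grip 68.4 F [-4.6  0.   4.5]
[[0.02, 0.04, 0.02, 0.01, 0.02, 0.0]]
t 5.45 d_mm [  0.    0.5 119.8] rot_deg [0.1 0.2 0.1] n 5 open 0.0142 grip 68.4 F [-4.6  0.   4.5]
[[0.0, 0.01, 0.0, -0.51, 0.0, -0.61], [0.0, 0.01, 0.0, -0.51, 0.0, -0.61], [0.0, 0.01, 0.0, -0.51, 0.0, -0.61], [0.0, 0.01, 0.0, -0.51, 0.0, -0.61], [0.0, 0.01, 0.0, -0.51, 0.0, -0.61]]
```

```bash
python3 -m jog '[[0,0,0,-0.3,0,-0.35,-1],[0,0,0,-0.6,0,-0.7,-1],[0,0,0,-0.6,0,-0.7,-1],[0,0,0,-0.6,0,-0.7,-1],[0,0,0,-0.6,0,-0.7,-1]]'
python3 - <<'E'
from g import *
plan(insert('thick',-.12))
E
```

```text
t: 6.08
tool_pos: [0.5603, -0.0882, 0.1519]
tool_rot: [0.399, 2.414, -0.145]
contact_force: [-0.3, 0.1, -1.7]
opening: 0.0142
grip_force: 68.7
t 6.08 d_mm [-165.8  347.2  137.3] rot_deg [ -5.9  49.5 -22.2] n 14 open 0.0142 grip 68.7 F [-0.3  0.1 -1.7]
[[-0.08, 0.71, -0.32, 0.3, 0.67, -0.64], [-0.08, 0.71, -0.32, 0.32, 0.68, -0.61], [-0.08, 0.71, -0.32, 0.34, 0.7, -0.59], [-0.08, 0.71, -0.32, 0.35, 0.71, -0.56], [-0.08, 0.71, -0.32, 0.37, 0.72, -0.54]]
[[-0.08, 0.71, -0.32, 0.38, 0.74, -0.51], [-0.08, 0.71, -0.32, 0.39, 0.75, -0.48], [-0.08, 0.71, -0.32, 0.4, 0.77, -0.45], [-0.08, 0.71, -0.32, 0.4, 0.78, -0.42], [-0.08, 0.71, -0.32, 0.41, 0.79, -0.39]]
[[-0.08, 0.71, -0.32, 0.41, 0.81, -0.36], [-0.08, 0.71, -0.32, 0.41, 0.82, -0.32], [-0.08, 0.71, -0.32, 0.4, 0.84, -0.29], [-0.08, 0.71, -0.32, 0.4, 0.85, -0.26]]
```

```bash
python3 -m jog '[[-0.08,0.71,-0.32,0.3,0.67,-0.64,-1],[-0.08,0.71,-0.32,0.32,0.68,-0.61,-1],[-0.08,0.71,-0.32,0.34,0.7,-0.59,-1],[-0.08,0.71,-0.32,0.35,0.71,-0.56,-1],[-0.08,0.71,-0.32,0.37,0.72,-0.54,-1]]' | grep -E 't:|force'
python3 -m jog '[[-0.08,0.71,-0.32,0.38,0.74,-0.51,-1],[-0.08,0.71,-0.32,0.39,0.75,-0.48,-1],[-0.08,0.71,-0.32,0.4,0.77,-0.45,-1],[-0.08,0.71,-0.32,0.4,0.78,-0.42,-1],[-0.08,0.71,-0.32,0.41,0.79,-0.39,-1]]' | grep -E 't:|force'
python3 -m jog '[[-0.08,0.71,-0.32,0.41,0.81,-0.36,-1],[-0.08,0.71,-0.32,0.41,0.82,-0.32,-1],[-0.08,0.71,-0.32,0.4,0.84,-0.29,-1],[-0.08,0.71,-0.32,0.4,0.85,-0.26,-1],[0,0,0,0,0,0,-1]]'
python3 - <<'E'
from g import *
plan(insert('thick',-.03))
E
```

```text
t: 6.7
tool_rot: [0.25, 2.749, -0.108]
contact_force: [0.8, -0.3, -1.4]
grip_force: 68.3
t: 7.32
tool_rot: [0.068, 3.072, -0.062]
contact_force: [-0.4, -1.0, -1.4]
grip_force: 68.3
t: 7.95
tool_pos: [0.3958, 0.2655, 0.2753]
tool_rot: [0.095, -2.962, 0.016]
contact_force: [-0.3, 0.1, -1.1]
opening: 0.0138
grip_force: 68.4
t 7.95 d_mm [ 56.5  -3.  -55.1] rot_deg [-0.3 -0.2  0.2] n 3 open 0.0138 grip 68.4 F [-0.3  0.1 -1.1]
[[-0.02, -0.01, 0.01, -0.72, -0.07, 0.49], [-0.02, -0.01, 0.01, -0.72, -0.07, 0.49], [-0.02, -0.01, 0.01, -0.72, -0.07, 0.49]]
```

```bash
python3 -m jog '[[-0.02,0,0,-0.72,-0.07,0.49,-1],[-0.02,0,0,-0.72,-0.07,0.49,-1],[-0.02,0,0,-0.72,-0.07,0.49,-1],[0,0,0,0,0,0,-1]]'
cat > look.py <<'E'
import sys
from g import *
from station import viewer
name,pin,depth=sys.argv[1],sys.argv[2],float(sys.argv[3])
plan(insert(pin,depth))
o=status.get_obs(); M=R.from_rotvec(o['tool_rot']).as_matrix(); tcp=np.array(o['tool_pos'])
p=M@np.array([-np.cos(TAU),0,np.sin(TAU)]); G=tcp-.0187*M[:,2]; pts=[G-.036*p,G+.111*p]   # head, tip by nominal grasp
oo,L=loader(LD); mo=[oo+L@np.array([0,s*.035,0]) for s in(1,-1)]
tiles=[]
for n,(x,y,w,h,s) in {'wrist':(0,0,640,480,1.25),}.items() if len(sys.argv)>4 else {'side':(225,150,130,150,4),'top':(170,200,67,150,4)}.items():
    d=viewer.get_image(n); pickle.dump(d,open(f'pics/{name}_{n}.pkl','wb'))
    print(n,'head,tip,wide,narrow (crop px)',((proj(d,pts+mo)-[x,y]+.5)*s-.5).round(0).tolist())
    tiles.append(cv2.resize(d['img'][y:y+h,x:x+w,::-1],None,fx=s,fy=s,interpolation=cv2.INTER_CUBIC))
cv2.imwrite(f'pics/{name}.png',np.hstack(tiles))
E
python3 look.py a1 thick -.03
```

```text
t: 8.45
tool_pos: [0.4515, 0.2602, 0.2177]
tool_rot: [0.089, -2.958, 0.011]
contact_force: [-0.1, -0.7, -0.4]
opening: 0.0142
grip_force: 68.5
t 8.45 d_mm [0.8 2.3 2.6] rot_deg [-0.1 -0.5 -0.1] n 1 open 0.0142 grip 68.5 F [-0.1 -0.7 -0.4]
[[-0.02, -0.09, -0.01, -0.02, 0.08, -0.09]]
side head,tip,wide,narrow (crop px) [[-74.0, 34.0], [84.0, 165.0], [113.0, 182.0], [164.0, 228.0]]
top head,tip,wide,narrow (crop px) [[50.0, 581.0], [109.0, 328.0], [112.0, 282.0], [265.0, 271.0]]
```

View pics/a1.png

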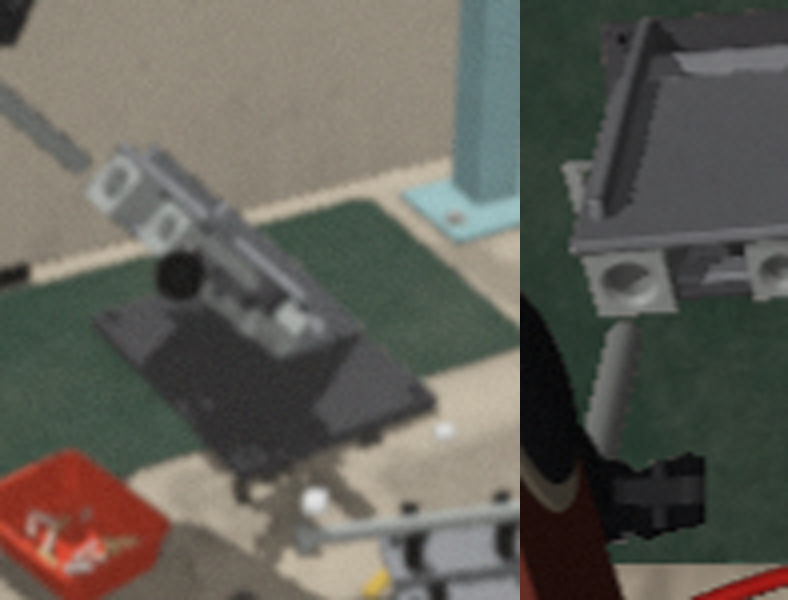

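Side: pin tip (82,163), wide mouth (115,182). Top (offset 520): tip (109,325), mouth (110,282). Both match the model within about 1 mm. Insert.

```bash
python3 -m jog '[[0,-0.09,0,-0.02,0.08,-0.09,-1],[0,0,0,0,0,0,-1]]' | tail -4
python3 - <<'E'
from g import *
plan(insert('thick',.01),4)
E
```

```text
tool_rot: [0.093, -2.971, 0.008]
contact_force: [0.0, 0.3, -0.6]
opening: 0.0142
grip_force: 68.5
t 8.8 d_mm [ 24.9  -0.3 -34. ] rot_deg [-0.   0.3  0.1] n 4 open 0.0142 grip 68.5 F [ 0.   0.3 -0.6]
[[-0.0, 0.02, 0.0, -0.25, -0.02, 0.24], [-0.0, 0.02, 0.0, -0.25, -0.02, 0.24], [-0.0, 0.02, 0.0, -0.25, -0.02, 0.24], [-0.0, 0.02, 0.0, -0.25, -0.01, 0.24]]
```

```bash
python3 -m jog '[[0,0.02,0,-0.25,-0.02,0.24,-1],[0,0.02,0,-0.25,-0.02,0.24,-1],[0,0.02,0,-0.25,-0.02,0.24,-1],[0,0.02,0,-0.25,-0.02,0.24,-1],[0,0,0,0,0,0,-1]]'
python3 - <<'E'
from g import *
plan(insert('thick',.01)); plan(insert('thick',.04),3)
E
```

```text
t: 9.43
tool_pos: [0.4781, 0.2631, 0.1877]
tool_rot: [0.091, -2.962, 0.009]
contact_force: [1.0, 1.1, -1.2]
opening: 0.0139
grip_force: 68.6
t 9.43 d_mm [-0.1  1.   2. ] rot_deg [-0.  -0.2  0. ] n 1 open 0.0139 grip 68.6 F [ 1.   1.1 -1.2]
[[-0.01, -0.05, 0.0, 0.01, 0.03, -0.06]]
t 9.43 d_mm [ 19.1   2.2 -21. ] rot_deg [-0.  -0.2  0. ] n 3 open 0.0139 grip 68.6 F [ 1.   1.1 -1.2]
[[-0.0, -0.02, 0.0, -0.25, 0.01, 0.19], [-0.0, -0.02, 0.0, -0.25, 0.01, 0.19], [-0.0, -0.02, 0.0, -0.25, 0.01, 0.19]]
```

No contact, so it's entering cleanly. Continuing.

```bash
python3 -m jog '[[0,-0.02,0,-0.25,0.02,0.19,-1],[0,-0.02,0,-0.25,0.02,0.19,-1],[0,-0.02,0,-0.25,0.02,0.19,-1],[0,0,0,0,0,0,-1]]'
python3 - <<'E'
from g import *
plan(insert('thick',.04)); plan(insert('thick',.072),3)
E
```

```text
t: 9.93
tool_pos: [0.4964, 0.2658, 0.1668]
tool_rot: [0.091, -2.965, 0.01]
contact_force: [-0.1, 0.4, -2.0]
opening: 0.0144
grip_force: 68.7
t 9.93 d_mm [ 0.8 -0.5 -0.1] rot_deg [-0.1 -0.   0. ] n 1 open 0.0144 grip 68.7 F [-0.1  0.4 -2. ]
[[-0.02, -0.01, 0.0, -0.03, -0.02, -0.0]]
t 9.93 d_mm [ 21.3   0.7 -24.6] rot_deg [-0.1 -0.   0. ] n 3 open 0.0144 grip 68.7 F [-0.1  0.4 -2. ]
[[-0.01, -0.0, 0.0, -0.28, -0.01, 0.23], [-0.01, -0.0, 0.0, -0.28, -0.01, 0.23], [-0.01, -0.0, 0.0, -0.28, -0.01, 0.23]]
```

```bash
python3 -m jog '[[0,0,0,-0.28,-0.01,0.23,-1],[0,0,0,-0.28,-0.01,0.23,-1],[0,0,0,-0.26,-0.01,0.22,-1],[0,0,0,0,0,0,-1]]'
python3 - <<'E'
from g import *
plan(insert('thick',.072)); plan(insert('thick',.076))
E
```

```text
t: 10.42
tool_pos: [0.5172, 0.266, 0.1423]
tool_rot: [0.091, -2.965, 0.01]
contact_force: [-0.6, 0.0, -1.1]
opening: 0.0144
grip_force: 68.7
t 10.43 d_mm [ 0.5  0.5 -0.2] rot_deg [-0.1 -0.   0. ] n 1 open 0.0144 grip 68.7 F [-0.6  0.  -1.1]
[[-0.02, -0.01, 0.0, -0.02, 0.01, 0.0]]
t 10.43 d_mm [ 3.1  0.6 -3.2] rot_deg [-0.1 -0.   0. ] n 1 open 0.0144 grip 68.7 F [-0.6  0.  -1.1]
[[-0.02, -0.01, 0.0, -0.12, 0.01, 0.09]]
```

```bash
python3 -m jog '[[0,0,0,0,0,0,-0.2],[0,0,0,0,0,0,0],[0,0,0,0,0,0,0],[0,0,0,0,0,-0.5,0],[0,0,0,0,0,-0.9,0]]' 
python3 -m jog '[[0,0,0,0,0,-0.9,0],[0,0,0,0,0,-0.9,0],[0,0,0,0,0,-0.9,0],[0,0,0,0,0,0,0]]' 
python3 look.py a2 thick .072
python3 - <<'E'
from g import *
plan(grasp('thin',.08,.07))
o=status.get_obs()
E
```

```text
t: 11.05
tool_pos: [0.5241, 0.2666, 0.1853]
tool_rot: [0.091, -2.965, 0.01]
contact_force: [0.1, 0.6, 0.9]
opening: 0.0426
grip_force: 0.0
t: 11.55
tool_pos: [0.5402, 0.2682, 0.2688]
tool_rot: [0.092, -2.974, 0.006]
contact_force: [0.2, 0.2, -0.2]
opening: 0.0426
grip_force: 0.0
t 11.55 d_mm [ -22.5   -1.7 -126.7] rot_deg [0.1 0.5 0. ] n 5 open 0.0426 grip 0.0 F [ 0.2  0.2 -0.2]
[[0.0, 0.02, 0.0, 0.01, -0.0, 0.86], [0.0, 0.02, 0.0, 0.01, -0.0, 0.86], [0.0, 0.02, 0.0, 0.0, -0.0, 0.86], [0.0, 0.02, 0.0, 0.0, -0.0, 0.86], [0.0, 0.02, 0.0, 0.0, -0.0, 0.86]]
side head,tip,wide,narrow (crop px) [[56.0, -79.0], [203.0, 56.0], [113.0, 182.0], [164.0, 228.0]]
top head,tip,wide,narrow (crop px) [[-9.0, 355.0], [60.0, 118.0], [112.0, 282.0], [265.0, 271.0]]
t 11.65 d_mm [  -6.5 -272.3 -109.8] rot_deg [  6.  -49.2  22.4] n 11 open 0.0426 grip 0.0 F [-0.3 -0.4 -0.5]
[[0.11, -0.9, 0.41, 0.01, -0.82, 0.35], [0.11, -0.9, 0.41, 0.01, -0.82, 0.35], [0.11, -0.9, 0.41, 0.01, -0.81, 0.36], [0.11, -0.9, 0.41, 0.01, -0.81, 0.37], [0.11, -0.9, 0.41, 0.01, -0.81, 0.38]]
[[0.11, -0.9, 0.41, 0.01, -0.8, 0.38], [0.11, -0.9, 0.41, 0.01, -0.8, 0.39], [0.11, -0.9, 0.41, 0.01, -0.8, 0.4], [0.11, -0.9, 0.41, 0.02, -0.79, 0.4], [0.11, -0.9, 0.41, 0.02, -0.79, 0.41]]
[[0.11, -0.9, 0.41, 0.02, -0.79, 0.41]]
```

View pics/a2.png

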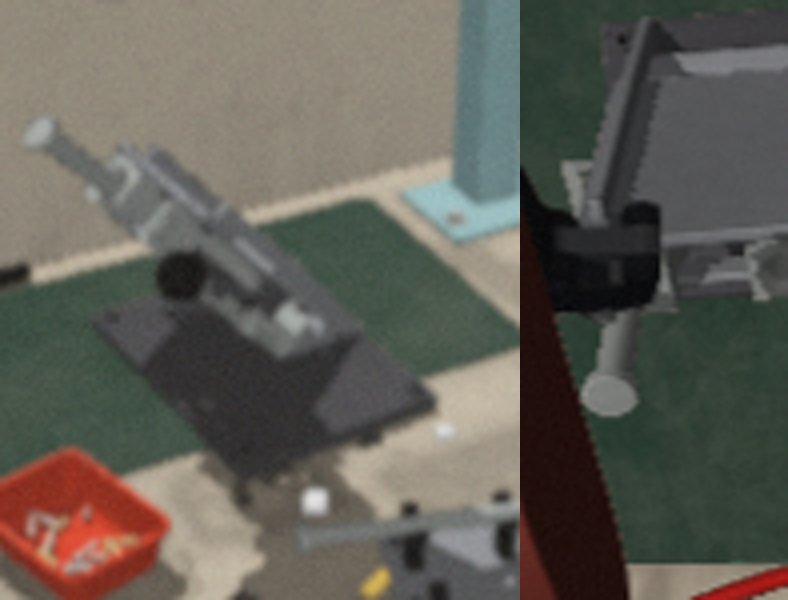

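The thick pin stands in the wide tube with its head up: side (40,130), top (610,393). On to the thin pin.

Run:
```python
from g import *
plan(grasp('thin',.08,.14))
```

```text
t 11.65 d_mm [  -6.5 -272.3  -39.8] rot_deg [  6.  -49.2  22.4] n 11 open 0.0426 grip 0.0 F [-0.3 -0.4 -0.5]
[[0.11, -0.9, 0.41, 0.03, -0.82, 0.14], [0.11, -0.9, 0.41, 0.01, -0.82, 0.14], [0.11, -0.9, 0.41, -0.01, -0.82, 0.15], [0.11, -0.9, 0.41, -0.02, -0.82, 0.16], [0.11, -0.9, 0.41, -0.04, -0.82, 0.17]]
[[0.11, -0.9, 0.41, -0.05, -0.81, 0.18], [0.11, -0.9, 0.41, -0.07, -0.81, 0.19], [0.11, -0.9, 0.41, -0.08, -0.8, 0.21], [0.11, -0.9, 0.41, -0.09, -0.8, 0.22], [0.11, -0.9, 0.41, -0.1, -0.79, 0.24]]
[[0.11, -0.9, 0.41, -0.11, -0.79, 0.25]]
```

```bash
python3 -m jog '[[0.11,-0.9,0.41,0.03,-0.82,0.14,0],[0.11,-0.9,0.41,0.01,-0.82,0.14,0],[0.11,-0.9,0.41,0,-0.82,0.15,0],[0.11,-0.9,0.41,-0.02,-0.82,0.16,0],[0.11,-0.9,0.41,-0.04,-0.82,0.17,0]]' | grep _force
python3 -m jog '[[0.11,-0.9,0.41,-0.05,-0.81,0.18,0],[0.11,-0.9,0.41,-0.07,-0.81,0.2,0],[0.11,-0.9,0.41,-0.08,-0.8,0.2,0],[0.11,-0.9,0.41,-0.09,-0.8,0.22,0],[0.11,-0.9,0.41,-0.1,-0.8,0.24,0]]' | grep _force
python3 -m jog '[[0.11,-0.9,0.41,-0.11,-0.8,0.25,0],[0,0,0,0,0,0,0]]'
python3 - <<'E'
from g import *
plan(grasp('thin',.08),5)
E
```

```text
contact_force: [0.2, 0.3, 0.7]
grip_force: 0.0
contact_force: [-0.7, 0.0, -0.7]
grip_force: 0.0
t: 13.15
tool_pos: [0.5343, -0.0053, 0.2181]
tool_rot: [0.408, 2.416, -0.15]
contact_force: [-0.3, 0.7, -0.3]
opening: 0.043
grip_force: 0.0
t 13.15 d_mm [  -2.4    0.8 -133.1] rot_deg [-0.2 -0.1 -0.2] n 5 open 0.043 grip 0.0 F [-0.3  0.7 -0.3]
[[-0.01, -0.0, -0.01, 0.58, 0.0, 0.67], [-0.01, -0.0, -0.01, 0.58, 0.0, 0.67], [-0.01, -0.0, -0.01, 0.58, -0.0, 0.67], [-0.01, -0.0, -0.01, 0.58, -0.0, 0.67], [-0.01, -0.0, -0.01, 0.58, -0.0, 0.67]]
```

```bash
python3 -m jog '[[0,0,0,0.58,0,0.67,0],[0,0,0,0.58,0,0.67,0],[0,0,0,0.58,0,0.67,0],[0,0,0,0.58,0,0.67,0],[0,0,0,0.58,0,0.67,0]]' | tail -4
python3 -m jog '[[0,0,0,0,0,0,0]]' | tail -3
python3 - <<'E'
from g import *
from station import viewer
plan(grasp('thin',.0),4)
d=viewer.get_image('wrist'); pickle.dump(d,open('pics/w2.pkl','wb'));cv2.imwrite('pics/w2.png',d['img'][:,:,::-1])
w0=pickle.load(open('pics/w0.pkl','rb'))
x,y,z,w=PIN['thin']; a=np.array([np.cos(w),np.sin(w),0]);b=np.array([-a[1],a[0],0])
for n,dd in (('w0',w0),('w2',d)):
  g=cv2.GaussianBlur(cv2.cvtColor(dd['img'],cv2.COLOR_RGB2GRAY),(0,0),1).astype(np.float32)
  for k in (-.073,-.06,-.045,-.03,.01,.025,.06):
    s=np.arange(-16,16.1,1)/1e3
    uv=proj(dd,[np.array([x,y,z])+k*a+t*b for t in s]).astype(np.float32)
    v=cv2.remap(g,uv[:,0].copy(),uv[:,1].copy(),cv2.INTER_LINEAR).ravel()
    print(n,k,v.astype(int).tolist())
E
```

```text
tool_rot: [0.404, 2.412, -0.147]
contact_force: [-0.2, 0.4, -0.6]
opening: 0.0427
grip_force: 0.0
contact_force: [0.5, 0.1, 0.6]
opening: 0.0424
grip_force: 0.0
t 13.9 d_mm [ 47.2 -17.8 -62.1] rot_deg [-0.2 -0.1 -0. ] n 4 open 0.0424 grip 0.0 F [0.5 0.1 0.6]
[[-0.01, -0.01, -0.0, 0.01, -0.01, 0.67], [-0.01, -0.01, -0.0, 0.01, -0.01, 0.67], [-0.01, -0.01, -0.0, 0.01, -0.01, 0.67], [-0.01, -0.01, -0.0, 0.01, -0.01, 0.67]]
w0 -0.073 [173, 174, 173, 174, 174, 172, 158, 129, 111, 109, 117, 126, 136, 143, 148, 150, 151, 151, 151, 152, 152, 155, 162, 168, 174, 175, 177, 178, 180, 179, 179, 179, 179]
w0 -0.06 [173, 173, 173, 173, 173, 172, 172, 171, 170, 165, 146, 119, 111, 119, 134, 147, 160, 170, 176, 180, 180, 177, 175, 175, 176, 176, 176, 176, 176, 176, 176, 177, 177]
w0 -0.045 [147, 154, 155, 154, 154, 154, 153, 153, 152, 148, 135, 116, 109, 116, 130, 145, 158, 168, 175, 179, 179, 168, 146, 120, 103, 97, 100, 106, 119, 136, 148, 156, 165]
w0 -0.03 [102, 101, 95, 80, 64, 56, 56, 56, 57, 60, 68, 83, 98, 114, 128, 143, 155, 166, 173, 178, 179, 175, 166, 157, 152, 151, 151, 151, 151, 151, 1
[... 1027 characters left out ...]
151, 151, 151]
w2 -0.03 [103, 101, 101, 101, 101, 101, 102, 103, 117, 130, 112, 103, 122, 141, 156, 166, 173, 176, 179, 179, 172, 145, 103, 109, 140, 148, 149, 149, 150, 150, 151, 150, 149]
w2 0.01 [142, 133, 128, 135, 145, 150, 152, 152, 151, 148, 138, 122, 121, 135, 151, 163, 171, 176, 178, 178, 174, 157, 124, 110, 130, 146, 148, 148, 146, 140, 131, 132, 140]
w2 0.025 [147, 147, 147, 147, 147, 147, 147, 147, 145, 131, 110, 99, 110, 131, 148, 161, 170, 175, 177, 178, 174, 158, 123, 94, 106, 131, 145, 150, 151, 151, 151, 151, 150]
w2 0.06 [107, 81, 67, 64, 69, 83, 104, 123, 137, 143, 141, 132, 124, 129, 143, 156, 166, 173, 177, 178, 176, 170, 160, 153, 149, 144, 135, 119, 98, 77, 64, 61, 65]
```

```bash
python3 -m jog '[[0,0,0,0.01,0.01,0.67,0],[0,0,0,0.01,0.01,0.67,0],[0,0,0,0.01,0.01,0.67,0],[0,0,0,0.01,0.01,0.67,0],[0,0,0,0,0,0,0]]'
python3 - <<'E'
from g import *
plan(grasp('thin',.0))
E
```

```text
t: 14.58
tool_pos: [0.585, -0.0198, 0.0278]
tool_rot: [0.405, 2.411, -0.149]
contact_force: [-0.4, -0.3, 0.4]
opening: 0.0426
grip_force: 0.0
t 14.57 d_mm [-4.4 -1.4 -4.1] rot_deg [-0.1  0.3 -0.1] n 1 open 0.0426 grip 0.0 F [-0.4 -0.3  0.4]
[[-0.02, 0.05, -0.03, 0.18, -0.09, 0.03]]
```

```bash
python3 -m jog '[[0,0.05,-0.03,0.16,-0.07,0.03,0],[0,0,0,0,0,0,0],[0,0,0,0,0,0,-1],[0,0,0,0,0,0,-1],[0,0,0,0,0,0,-1]]' 70 | tail -4
python3 -m jog '[[0,0,0,0,0,0,-1],[0,0,0,0,0,0,-1]]'
python3 - <<'E'
from g import *
P,M=grasp('thin',.0); plan((P,M))
E
```

```text
tool_rot: [0.403, 2.415, -0.149]
contact_force: [-2.7, -1.3, 4.0]
opening: 0.0087
grip_force: 68.2
t: 15.45
tool_pos: [0.5805, -0.0208, 0.0237]
tool_rot: [0.403, 2.415, -0.149]
contact_force: [-3.8, -1.7, 4.3]
opening: 0.009
grip_force: 68.3
t 15.45 d_mm [ 0.1 -0.4 -0. ] rot_deg [-0.1  0.  -0. ] n 1 open 0.009 grip 68.3 F [-3.8 -1.7  4.3]
[[-0.02, 0.01, -0.0, -0.0, -0.01, 0.0]]
```

```bash
python3 -m jog '[[0,0,0,-0.3,0,-0.35,-1],[0,0,0,-0.6,0,-0.7,-1],[0,0,0,-0.6,0,-0.7,-1],[0,0,0,-0.6,0,-0.7,-1],[0,0,0,-0.6,0,-0.7,-1]]'
python3 -m jog '[[0,0,0,-0.6,0,-0.7,-1],[0,0,0,-0.3,0,-0.35,-1]]' | tail -3
python3 - <<'E'
from g import *
plan(insert('thin',-.12))
E
```

```text
t: 16.08
tool_pos: [0.5809, -0.0206, 0.1474]
tool_rot: [0.403, 2.418, -0.148]
contact_force: [0.6, -0.0, -0.7]
opening: 0.0086
grip_force: 68.5
contact_force: [-0.7, -0.2, -0.4]
opening: 0.0089
grip_force: 68.5
t 16.32 d_mm [-183.6  210.    98.7] rot_deg [ -6.1  49.4 -22.4] n 11 open 0.0089 grip 68.5 F [-0.7 -0.2 -0.4]
[[-0.11, 0.9, -0.41, 0.41, 0.44, -0.67], [-0.11, 0.9, -0.41, 0.44, 0.46, -0.63], [-0.11, 0.9, -0.41, 0.47, 0.48, -0.59], [-0.11, 0.9, -0.41, 0.5, 0.51, -0.55], [-0.11, 0.9, -0.41, 0.52, 0.53, -0.5]]
[[-0.11, 0.9, -0.41, 0.54, 0.55, -0.45], [-0.11, 0.9, -0.41, 0.55, 0.58, -0.41], [-0.11, 0.9, -0.41, 0.56, 0.6, -0.36], [-0.11, 0.9, -0.41, 0.57, 0.62, -0.31], [-0.11, 0.9, -0.41, 0.57, 0.65, -0.26]]
[[-0.11, 0.9, -0.41, 0.56, 0.67, -0.21]]
```

```bash
python3 -m jog '[[-0.11,0.9,-0.41,0.41,0.44,-0.67,-1],[-0.11,0.9,-0.41,0.44,0.46,-0.63,-1],[-0.11,0.9,-0.41,0.47,0.48,-0.59,-1],[-0.11,0.9,-0.41,0.5,0.51,-0.55,-1],[-0.11,0.9,-0.41,0.52,0.53,-0.5,-1]]' | grep t_force
python3 -m jog '[[-0.11,0.9,-0.41,0.54,0.55,-0.45,-1],[-0.11,0.9,-0.41,0.55,0.58,-0.41,-1],[-0.11,0.9,-0.41,0.56,0.6,-0.36,-1],[-0.11,0.9,-0.41,0.57,0.62,-0.31,-1],[-0.11,0.9,-0.41,0.57,0.65,-0.26,-1]]' | grep t_force
python3 -m jog '[[-0.11,0.9,-0.41,0.56,0.67,-0.21,-1],[0,0,0,0,0,0,-1]]'
python3 - <<'E'
from g import *
plan(insert('thin',-.02),4)
E
```

```text
contact_force: [-0.2, 0.9, -0.9]
contact_force: [-1.2, -0.8, -1.3]
t: 17.82
tool_pos: [0.3982, 0.1964, 0.2713]
tool_rot: [0.096, -2.962, 0.01]
contact_force: [-0.1, -0.5, -1.6]
opening: 0.009
grip_force: 68.3
t 17.82 d_mm [ 64.7  -3.3 -58.7] rot_deg [-0.1 -0.2  0.2] n 4 open 0.009 grip 68.3 F [-0.1 -0.5 -1.6]
[[-0.01, -0.01, 0.01, -0.61, -0.06, 0.39], [-0.01, -0.01, 0.01, -0.61, -0.06, 0.39], [-0.01, -0.01, 0.01, -0.61, -0.06, 0.39], [-0.01, -0.01, 0.01, -0.61, -0.06, 0.39]]
```

```bash
python3 -m jog '[[0,0,0,-0.6,-0.05,0.38,-1],[0,0,0,-0.6,-0.05,0.38,-1],[0,0,0,-0.6,-0.05,0.38,-1],[0,0,0,-0.6,-0.05,0.38,-1],[0,0,0,0,0,0,-1]]' | tail -3
python3 - <<'E'
from g import *
plan(insert('thin',-.02),1)
E
```

```text
contact_force: [-0.1, 0.8, -1.1]
opening: 0.0096
grip_force: 68.3
t 18.45 d_mm [2.2 0.3 0.5] rot_deg [-0.1 -0.4  0. ] n 1 open 0.0096 grip 68.3 F [-0.1  0.8 -1.1]
[[-0.02, -0.08, 0.01, -0.07, 0.01, -0.03]]
```

```bash
python3 -m jog '[[0,-0.06,0,-0.07,0.01,-0.02,-1],[0,0,0,0,0,0,-1]]' | tail -3
sed -i "s/{'wrist'.*/{'side':(225,150,130,150,4),'top':(180,200,67,150,4)}.items():/" look.py
python3 look.py a3 thin .015
```

```text
contact_force: [-0.2, -0.3, -1.6]
opening: 0.0091
grip_force: 68.4
t 18.7 d_mm [ 22.    0.2 -29.8] rot_deg [-0.1  0.2  0.1] n 2 open 0.0091 grip 68.4 F [-0.2 -0.3 -1.6]
[[-0.01, 0.02, 0.01, -0.45, -0.02, 0.43], [-0.01, 0.02, 0.01, -0.45, -0.02, 0.43]]
side head,tip,wide,narrow (crop px) [[-16.0, 77.0], [144.0, 207.0], [113.0, 182.0], [164.0, 228.0]]
top head,tip,wide,narrow (crop px) [[185.0, 547.0], [217.0, 297.0], [72.0, 282.0], [225.0, 271.0]]
```

View pics/a3.png

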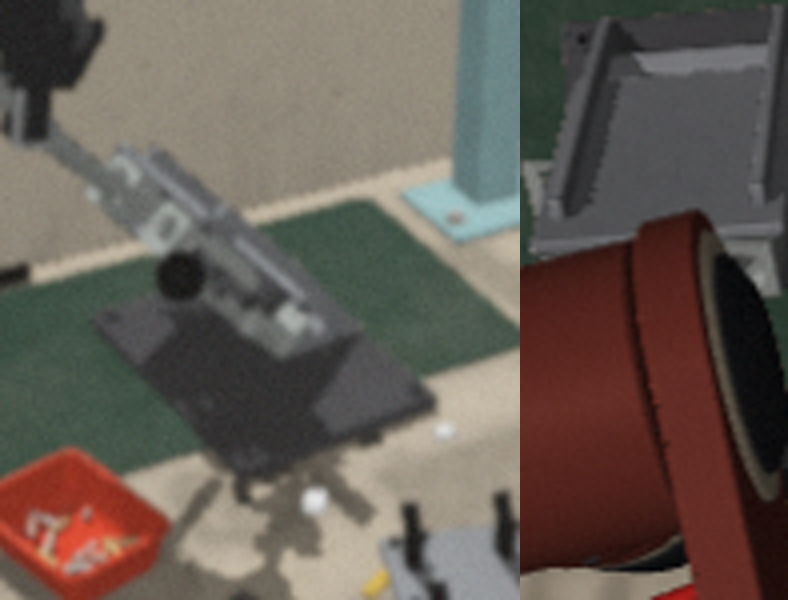

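Side: the thick pin is still in place. The thin pin lies along the same line of sight (predicted tip (144,207)) and the arm covers the top view. I'll check numerically by differencing against the previous side picture.

Run:
```python
from h import *
A=[cv2.cvtColor(pickle.load(open(f'pics/{n}_side.pkl','rb'))['img'],cv2.COLOR_RGB2GRAY).astype(int) for n in('a2','a3')]
x0,y0=225+16,150+34
print(x0,y0)
for a in A: print(a[y0:y0+24,x0:x0+28]);
```

```text
241 184
[[108 119 127 136 139 137 141 139 140 142 140 139 140 137 138 140 134 140
  141 134 137 135 136 136 138 135 137 136]
 [102 110 120 128 135 137 140 136 140 136 137 139 135 134 136 138 138 133
  135 136 136 131 131 132 136 134 135 136]
 [105 105 109 120 120 130 139 141 138 140 141 136 133 121 127 136 133 124
  130 138 132 124 122 127 131 135 135 134]
 [105 105 108 104 106 119 133 138 139 138 140 136 129 118 115 128 131 121
  125 133 132 123 123 115 118 120 128 138]
 [102 106 104 102 100 109 122 131 135 138 139 132 135 129 129 127 129 126
  130 126 129 121 113 102 100 106 116 127]
 [103 102 105 104 101 106 113 120 122 128 130 131 138 150 150 143 132 128
  128 129 129 117 101 100  96  97 102 113]
 [101 104 104 106 105 101 104 102 107 121 131 138 144 156 157 155 147 138
  127 129 133 121 107  97  96  93  94 107]
 [112 107 105 101 103 104 104 102 102 112 125 139 140 144 145 155 156 144
  127 128 129 129 124 111  98  98  92 100]
 [127 117 105 101 107 106 103 102 107 104 116 125 130 125 126 141 155 158
  138 123 120 132 134 122 110 100 101  94]
 [135 124 118 114 108 105 102 105 104 1
[... 3825 characters left out ...]
134 135 133 132 132 134 135 134 133 122 117 111 111 107 109 106 106 101
  104 103 104 108 116 129 154 157 162 153]
 [135 133 133 132 133 132 136 137 138 133 119 107 107 103 110 106 104 103
  102 110 111 114 128 144 149 149 150 152]
 [132 131 132 132 133 135 136 138 133 137 129 118 109 105 104 106 105 102
  107 104 111 127 144 151 143 134 127 133]
 [136 133 134 137 134 133 132 136 138 141 133 129 114 102 103  97 103 106
  108 115 120 138 146 146 133 123 112 122]
 [135 132 130 138 136 134 138 137 137 138 136 134 127 117 114 112 105 112
  120 133 139 153 151 145 127 115 108 119]
 [132 134 135 132 134 136 133 138 137 141 138 140 134 126 125 112 106 115
  135 146 156 158 156 142 126 109 108 130]]
```

The occlusion band in the difference ends near the predicted tip, so the thin pin is where expected. Inserting in steps.

```bash
python3 -m jog '[[0,0,0,-0.3,0,0.29,-1],[0,0,0,-0.3,0,0.29,-1],[0,0,0,-0.3,0,0.28,-1],[0,0,0,0,0,0,-1]]'
python3 - <<'E'
from g import *
plan(insert('thin',.015),1); plan(insert('thin',.045),3)
E
```

```text
t: 19.3
tool_pos: [0.4854, 0.1954, 0.1831]
tool_rot: [0.094, -2.965, 0.01]
contact_force: [-0.0, -0.7, -0.3]
opening: 0.0088
grip_force: 68.4
t 19.3 d_mm [ 0.  -1.   2.7] rot_deg [-0.1 -0.   0.1] n 1 open 0.0088 grip 68.4 F [-0.  -0.7 -0.3]
[[-0.02, -0.0, 0.02, 0.02, -0.03, -0.09]]
t 19.3 d_mm [ 19.3   0.2 -20.3] rot_deg [-0.1 -0.   0.1] n 3 open 0.0088 grip 68.4 F [-0.  -0.7 -0.3]
[[-0.01, -0.0, 0.01, -0.25, -0.01, 0.18], [-0.01, -0.0, 0.01, -0.25, -0.01, 0.18], [-0.01, -0.0, 0.01, -0.25, -0.01, 0.18]]
```

```bash
python3 -m jog '[[0,0,0,-0.25,-0.01,0.18,-1],[0,0,0,-0.25,-0.01,0.18,-1],[0,0,0,-0.25,-0.01,0.18,-1],[0,0,0,0,0,0,-1]]'
python3 - <<'E'
from g import *
plan(insert('thin',.045),1); plan(insert('thin',.072),3)
E
```

```text
t: 19.8
tool_pos: [0.5048, 0.1958, 0.1641]
tool_rot: [0.094, -2.966, 0.01]
contact_force: [-0.3, 0.2, -0.6]
opening: 0.0087
grip_force: 68.5
t 19.8 d_mm [-0.1 -0.2 -1.2] rot_deg [-0.1  0.   0.1] n 1 open 0.0087 grip 68.5 F [-0.3  0.2 -0.6]
[[-0.01, 0.01, 0.03, -0.0, -0.01, 0.04]]
t 19.8 d_mm [ 17.2   0.9 -21.9] rot_deg [-0.1  0.   0.1] n 3 open 0.0087 grip 68.5 F [-0.3  0.2 -0.6]
[[-0.0, 0.0, 0.01, -0.23, -0.0, 0.21], [-0.0, 0.0, 0.01, -0.23, -0.0, 0.21], [-0.0, 0.0, 0.01, -0.23, -0.0, 0.21]]
```

```bash
python3 -m jog '[[0,0,0,-0.23,0,0.21,-1],[0,0,0,-0.23,0,0.21,-1],[0,0,0,-0.23,0,0.21,-1],[0,0,0,0,0,0,-1]]'
python3 -m jog '[[0,0,0,0,0,0,-0.4],[0,0,0,0,0,0,0],[0,0,0,0,0,0,0],[0,0,0,0,0,-0.5,0],[0,0,0,0,0,-0.9,0]]' 
python3 -m jog '[[0,0,0,0,0,-0.9,0],[0,0,0,0,0,-0.9,0],[0,0,0,0,0,-0.9,0],[0,0,0,0,0,-0.9,0],[0,0,0,0,0,0,0]]' | head -2
cat > pins.py <<'E'
# predicted head pixels (side, top) for pins on the shutter / dropped, against a fresh picture, by template score
import sys
from g import *
from station import viewer
o,L=loader(LD)
for n in ('side','top'):
    d=viewer.get_image(n); pickle.dump(d,open(f'pics/{sys.argv[1]}_{n}.pkl','wb')); cv2.imwrite(f'pics/{sys.argv[1]}_{n}.png',d['img'][:,:,::-1])
    for nm,y in(('wide',.035),('narrow',-.035)):
        for h in(.0745,.0245): print(n,nm,h,proj(d,[o+L@np.array([0,y,h])]).round(1).tolist())
E
python3 pins.py b
```

```text
t: 20.3
tool_pos: [0.5217, 0.1969, 0.1417]
tool_rot: [0.094, -2.966, 0.01]
contact_force: [0.2, 1.2, -1.0]
opening: 0.0086
grip_force: 68.5
t: 20.92
tool_pos: [0.5287, 0.1974, 0.1845]
tool_rot: [0.094, -2.966, 0.01]
contact_force: [0.5, -0.3, -0.0]
opening: 0.0433
grip_force: 0.0
t: 21.55
tool_pos: [0.5492, 0.199, 0.2945]
side wide 0.0745 [[234.3, 180.0]]
side wide 0.0245 [[246.9, 190.3]]
side narrow 0.0745 [[246.8, 191.4]]
side narrow 0.0245 [[259.6, 201.9]]
top wide 0.0745 [[191.1, 298.2]]
top wide 0.0245 [[195.5, 278.9]]
top narrow 0.0745 [[232.2, 295.1]]
top narrow 0.0245 [[234.6, 276.0]]
```

Run:
```python
from h import *
for n,a in (('side','a2'),('top','top0')):
    f=lambda s:cv2.cvtColor(pickle.load(open(f'pics/{s}.pkl','rb'))['img'],cv2.COLOR_RGB2GRAY).astype(int)
    A=f(a+'_side' if n=='side' else a);B=f('b_'+n); D=(B-A)
    x,y=(246,191) if n=='side' else (232,295)
    print(n); print(D[y-9:y+10,x-9:x+10])
```

```text
side
[[ -2  -1  -2   3  -1  -1  -2   4  -3   0   2   2   1  -2  -2   1   0  -3
   -1]
 [  2   4  -4  -7  -5   0  -3  -2   1  -3  -4   2   5  -6   2  -2  -2  -2
    2]
 [  0  -3   1   4  -4   0   4   0   0   3  -2   1  -2  -5  -2   0  -2   4
    0]
 [ -7   3   4  -3   0  -2   4   5   2   0  -4   2  -3   4   4  -2   2  -1
   -2]
 [ -4  -3  -3   4  -1  -2  -1   0   1   4   1  -2   2  -4  -4   0  -2   1
    0]
 [  3   4  -1  -2   1   1  -3   5   1  -4  -2   1  -2   1   0   1  -4  -1
    3]
 [ -2   1  -6   3   1   1   1   1   0  -4  -3   4   3  -3   0   0  -5   3
   -1]
 [  0  -1   3  -1  -2   1   1   0   2   0   0   5   3   5   4  -1   3   1
    2]
 [ -2   0   2   0  -3   0  -1   0   5  13  22  27  15   0   0  -1  -1   0
    4]
 [  0   1   0   0   2   0  -2   8  18  33  43  49  35  15   5   1   2   1
    2]
 [ -1  -1   1   2   2   0   0  13  36  50  65  62  45  22   6   1   1   0
    1]
 [  0  -1   0   0   0   2  -2   8  41  67  68  61  47  21   2   3  -1  -2
    4]
 [ -3   1   0   3   0  -3   3  10  39  64  63  57  38  14   6   4  -1  -4
    4]
 [  2  -2  -2  -2   0   6   1   7  30  47 
[... 1288 characters left out ...]
 -32 -31 -28 -28 -30 -27 -27 -26 -31 -27 -32
    0]
 [ 13  16  19  15  -1 -17 -26 -30 -30 -26 -30 -28 -29 -31 -27 -25 -32 -30
    8]
 [ 14  12  16  12   5 -17 -29 -34 -29 -32 -28 -29 -29 -29 -27 -28 -29 -29
    1]
 [ 12  13  13  14   9 -13 -30 -37 -35 -30 -34 -31 -30 -35 -30 -26 -30 -26
  -23]
 [ 15  15  15  13   7  -9 -29 -33 -30 -30 -32 -30 -31 -32 -32 -24 -26 -21
  -26]
 [ 11  16  18  14   9  -1 -23 -34 -34 -31 -31 -29 -26 -30 -31 -24 -28 -26
  -30]
 [ 13  16  17  15  14   0 -22 -33 -32 -33 -29 -30 -29 -29 -31 -30 -30 -29
  -28]
 [ 17  17  21  15  13   1 -20 -31 -30 -30 -29 -29 -30 -32 -28 -30 -30 -27
  -33]
 [ 15  19  16  14  10   7 -11 -26 -34 -32 -31 -30 -32 -30 -29 -25 -33 -27
  -30]]
```

The thin pin's head now shows at side (247,193), where the model puts a pin resting on the shutter. Now the lever: push the knob with shut fingers from its far side.

```bash
cat >> g.py <<'E'
def lever(y,up=0):     # TCP at tubes-y, fingers crossing the knob's centre
    o,L=loader(LD); _,M=insert('thin',0)
    return o+L@np.array([-.012,y,.050])+(.012-up)*M[:,2], M
E
python3 - <<'E'
from g import *
plan(lever(-.175,.12)); print(lever(-.175))
E
```

```text
t 21.65 d_mm [ -11.3 -141.4  -22.9] rot_deg [-0.1  0.1  0.1] n 5 open 0.0423 grip 0.0 F [-0.6  0.5 -1.6]
[[-0.0, 0.01, 0.01, 0.11, -0.94, 0.17], [-0.0, 0.01, 0.01, 0.11, -0.94, 0.17], [-0.0, 0.01, 0.01, 0.11, -0.94, 0.17], [-0.0, 0.01, 0.01, 0.1, -0.94, 0.17], [-0.0, 0.01, 0.01, 0.1, -0.94, 0.17]]
(array([0.51543344, 0.05597877, 0.14947108]), array([[-0.98297609, -0.06096218, -0.17332521],
       [-0.06003602,  0.99814008, -0.01058597],
       [ 0.17364818,  0.        , -0.98480775]]))
```

```bash
python3 -m jog '[[0,0,0,0.1,-0.94,0.17,-1],[0,0,0,0.1,-0.94,0.17,-1],[0,0,0,0.1,-0.94,0.17,-1],[0,0,0,0.1,-0.94,0.17,-1],[0,0,0,0.1,-0.94,0.17,-1]]' | grep t_force
python3 -m jog '[[0,0,0,0,0,0,-1],[0,0,0,0,0,0,-1]]'
python3 - <<'E'
from g import *
plan(lever(-.175),5)
E
```

```text
contact_force: [0.4, -0.8, -0.6]
t: 22.52
tool_pos: [0.537, 0.0572, 0.2672]
tool_rot: [0.095, -2.966, 0.008]
contact_force: [-0.3, 0.7, -0.4]
opening: 0.0
grip_force: 0.0
t 22.52 d_mm [ -21.6   -1.2 -117.7] rot_deg [-0.   0.   0.2] n 5 open 0.0 grip 0.0 F [-0.3  0.7 -0.4]
[[-0.0, 0.0, 0.01, 0.01, 0.0, 0.8], [-0.0, 0.0, 0.01, 0.01, 0.0, 0.8], [-0.0, 0.0, 0.01, 0.01, 0.0, 0.8], [-0.0, 0.0, 0.01, 0.01, 0.0, 0.8], [-0.0, 0.0, 0.01, 0.01, 0.0, 0.8]]
```

```bash
python3 -m jog '[[0,0,0,0.01,0,0.8,-1],[0,0,0,0.01,0,0.8,-1],[0,0,0,0.01,0,0.8,-1],[0,0,0,0.01,0,0.8,-1],[0,0,0,0.01,0,0.75,-1]]'
python3 -m jog '[[0,0,0,0,0.1,0,-1],[0,0,0,0,0.3,0,-1],[0,0,0,0,0.3,0,-1],[0,0,0,0,0.2,0,-1]]'
python3 -m jog '[[0,0,0,0,0.2,0,-1],[0,0,0,0,0.2,0,-1]]'
python3 - <<'E'
from g import *
plan(lever(-.112))
E
```

```text
t: 23.15
tool_pos: [0.5153, 0.0564, 0.1506]
tool_rot: [0.097, -2.967, 0.009]
contact_force: [0.5, 0.4, 0.1]
opening: 0.0001
grip_force: 0.0
t: 23.65
tool_pos: [0.5139, 0.0794, 0.1544]
tool_rot: [0.095, -2.966, 0.024]
contact_force: [-9.0, -17.4, 11.4]
opening: 0.0
grip_force: 9.6
t: 23.9
tool_pos: [0.5141, 0.0914, 0.1558]
tool_rot: [0.094, -2.969, 0.022]
contact_force: [-5.6, -11.0, 13.4]
opening: -0.0002
grip_force: 7.2
t 23.9 d_mm [-2.5 27.4 -6.3] rot_deg [-0.5  0.2  0.1] n 1 open -0.0002 grip 7.2 F [ -5.6 -11.   13.4]
[[-0.11, 0.03, 0.01, -0.01, 0.92, 0.21]]
```

The knob is moving, but the tip feels an upward push, probably from the sector rim. Back off slightly along the tool and continue.

```bash
python3 -m jog '[[0,0,0,0,0,-0.2,-1],[0,0,0,0,0.1,-0.05,-1]]'
python3 -m jog '[[0,0,0,0,0.2,0,-1],[0,0,0,0,0.15,0,-1]]'
python3 - <<'E'
from g import *
plan(lever(-.112))
E
```

```text
t: 24.15
tool_pos: [0.5153, 0.0973, 0.1603]
tool_rot: [0.095, -2.97, 0.011]
contact_force: [0.6, -4.6, -0.2]
opening: -0.0002
grip_force: 2.7
t: 24.4
tool_pos: [0.5144, 0.1076, 0.1607]
tool_rot: [0.095, -2.969, 0.012]
contact_force: [-0.7, -2.8, 4.6]
opening: -0.0
grip_force: 2.2
t 24.4 d_mm [ -2.8  11.3 -11.2] rot_deg [-0.2  0.2  0.1] n 1 open -0.0 grip 2.2 F [-0.7 -2.8  4.6]
[[-0.03, 0.04, 0.03, 0.0, 0.38, 0.38]]
```

```bash
python3 -m jog '[[0,0,0,0,0.15,0.03,-1],[0,0,0,0,0.15,0,-1],[0,0,0,0,0,0,-1]]'
python3 - <<'E'
from g import *
plan(lever(-.112))
from station import viewer
o,L=loader(LD)
d=viewer.get_image('side'); A=pickle.load(open('pics/b_side.pkl','rb'))
for a in(-.275,.275):print(proj(d,[o+L@np.array([-.012,-.105+.092*np.sin(a),-.04+.092*np.cos(a)])]))
for q in (A,d):
  m=(q['img'].max(2)<30).astype(np.uint8); m=m[200:245,255:300]; 
  ys,xs=np.nonzero(m); print(len(xs),xs.mean()+255 if len(xs) else 0,ys.mean()+200 if len(xs) else 0)
cv2.imwrite('pics/c_side.png',d['img'][:,:,::-1]); pickle.dump(d,open('pics/c_side.pkl','wb'))
E
```

```text
t: 24.78
tool_pos: [0.5127, 0.1176, 0.1578]
tool_rot: [0.096, -2.967, 0.008]
contact_force: [0.3, -0.3, -0.0]
opening: -0.0
grip_force: 0.0
t 24.77 d_mm [-1.1  1.3 -8.3] rot_deg [-0.   0.1  0.2] n 1 open -0.0 grip 0.0 F [ 0.3 -0.3 -0. ]
[[-0.0, 0.02, 0.04, -0.02, 0.05, 0.28]]
[[269.19688872 218.31264783]]
[[258.98610003 208.77337608]]
30 269.56666666666666 220.5
3 262.3333333333333 207.0
```

Force fell to zero, so the lever snapped over. Retreat and take the last look.

```bash
python3 -m jog '[[0,0,0,0,-0.5,0,-1],[0,0,0,0,-0.8,0,-1],[0,0,0,0,0,-0.9,-1],[0,0,0,0,0,-1,-1],[0,0,0,0,0,-1,-1]]'
python3 -m jog '[[0,0,0,0.6,-0.8,-0.3,-1],[0,0,0,0.6,-0.8,-0.3,-1],[0,0,0,0.6,-0.8,-0.3,-1],[0,0,0,0.6,-0.8,-0.3,-1],[0,0,0,0.6,-0.8,-0.3,-1]]'
python3 -m jog '[[0,0,0,0.6,-0.8,-0.3,-1],[0,0,0,0.6,-0.8,-0.3,-1],[0,0,0,0.6,-0.8,-0.3,-1],[0,0,0,0,0,0,-1]]'
python3 pins.py e
python3 - <<'E'
import cv2,numpy as np
a=cv2.imread('pics/e_side.png')[150:300,225:325];b=cv2.imread('pics/e_top.png')[200:350,170:270]
cv2.imwrite('pics/e.png',cv2.resize(np.hstack([a,b]),None,fx=4,fy=4,interpolation=cv2.INTER_CUBIC))
E
```

```text
t: 25.45
tool_pos: [0.5301, 0.0778, 0.2441]
tool_rot: [0.093, -2.967, 0.009]
contact_force: [-0.2, 0.2, 0.2]
opening: 0.0002
grip_force: 0.0
t: 26.08
tool_pos: [0.4562, -0.0475, 0.3036]
tool_rot: [0.093, -2.967, 0.009]
contact_force: [0.1, -0.4, 0.1]
opening: 0.0001
grip_force: 0.0
t: 26.58
tool_pos: [0.4127, -0.1226, 0.3404]
tool_rot: [0.089, -2.969, 0.01]
contact_force: [0.4, -0.2, 0.1]
opening: -0.0001
grip_force: 0.0
side wide 0.0745 [[234.3, 180.0]]
side wide 0.0245 [[246.9, 190.3]]
side narrow 0.0745 [[246.8, 191.4]]
side narrow 0.0245 [[259.6, 201.9]]
top wide 0.0745 [[191.1, 298.2]]
top wide 0.0245 [[195.5, 278.9]]
top narrow 0.0745 [[232.2, 295.1]]
top narrow 0.0245 [[234.6, 276.0]]
```

View pics/e.png

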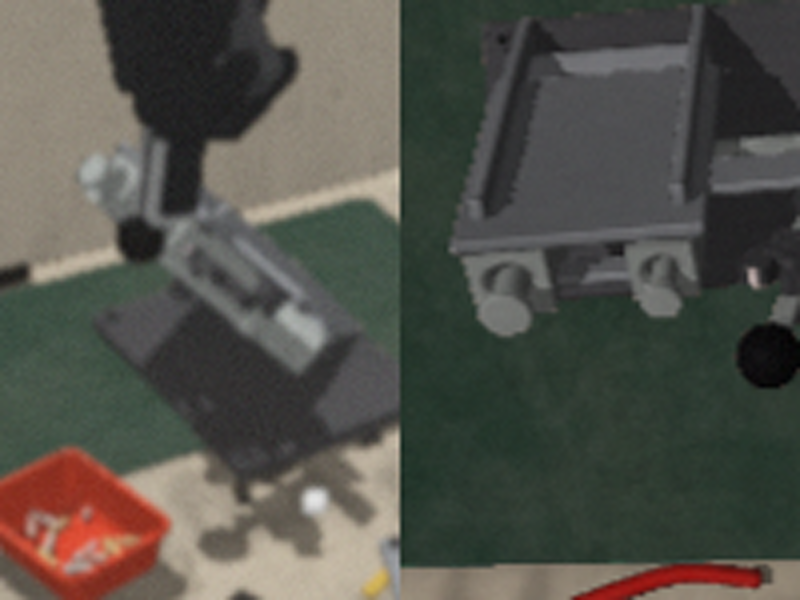

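The last picture shows both heads down at the dropped positions: top (505,310) and (661,297), equal to the predicted 14 mm showing. The knob is in the white-line notch, side (139,240), and the gripper is clear.

```bash
python3 -c "
from station import finish_job
print(finish_job())"
```

```text
the job is handed in; nothing more can be done
None
```

Both pins are head up and dropped to the bottom of their own tubes, the lever is in the white-line notch, and the job was handed in at about 27 s; I did not touch the tray or the tester.

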